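# Weigh the coin tin on the hanging scale

### The arm

A 6-joint arm with a two-finger parallel gripper is mounted at the origin on the work surface. World frame = base frame: x ahead of the robot, y to its left, z up, the work surface at z = 0. Lengths are in mm, angles in degrees, forces in N, time in s.
With the tool pointing down it reaches from about 250 to 800 mm from the base axis. Payload 8.5 kg.
Tool frame: the origin (TCP) lies at the very end of the fingers, on their centre line; the grasp point (between the pads) lies 19 mm behind it; z points along the fingers, y is the line along which they close (so a half turn about z gives the same grasp; the last joint's range is limited). The gripper opens to 85 mm and grips with 20 to 120 N. Pads are 22 mm wide; open, the fingers measure 114 mm over their backs; the gripper's body (76 mm by 85 mm) begins 54 mm behind the grasp point. The pads swing forward as they close: fully open they stand 13 mm farther back than shut.
Start: joints at [76.146, 13.648, -0.773, 75.585, 0, 90], TCP at [125.699, 509.685, 231.276] pointing down, gripper open.
Joint ranges: [-152.45, 152.45], [-59.26, 108.67], [-65.41, 83.53], [-104.44, 129.93], [-82.83, 76.93], [-180, 180]. Speed limits (degrees/s): [127.2, 127.2, 159.86, 180, 180, 180].

### API

Orientations are given as [roll, pitch, yaw] about the fixed x, y, z axes, in that order (R = Rz(yaw) Ry(pitch) Rx(roll)).
In Python, from cell import robot, imaging, job gives the robot as it stands.
- The arm moves only by the tool send_rows, never from a script. Its argument "steps" is a list of rows, each an object with "jaw": the opening, from 0 (shut) to 1 (fully open); "translation": the shift along the tool's x, y, z in m, a list of three; "rot": the turn, a rotation vector about the tool's x, y, z in rad, a list of three. In form: [{"jaw": jaw, "translation": [x, y, z], "rot": [wx, wy, wz]}, ...]. A call has 1 to 20 rows; each row is the pose to reach, as a shift and turn from the pose commanded when the call began, along the tool's axes at that moment; what a row does not reach only later rows make up. A row lasts 1/12 s, in which the tool goes at most 41.7 mm and 7.16 degrees, less where a joint would pass 70% of its speed; a pose out of reach is approached as far as the arm can. A call with a gripper value outside its range is refused whole. The fingers move at their own pace and stop on an object; "newtons" is the grip in N (left out, the last holds). Time passes only in rows, so rows that repeat a pose let the fingers close. It gives the time, the measured TCP pose, the force, the opening and the grip force at its end, in the units of the state.
- robot.read_state(): the state, without advancing time (a new reading comes with each control period).
- imaging.capture(name): name is "scene" or "top"; returns the picture (480x640x3 uint8, red, green, blue); there is no depth.
- imaging.camera_info(name): a dict with "fx", "fy", "cx", "cy" (pixels), "rvec" (rotation vector, rad) and "tvec" (3), from world to camera coordinates, as OpenCV has them. Camera axes: x right, y down, z forward; pixel columns grow to the right and rows downward; lengths in mm; the calibration is good to about 2 mm. A picture is of the moment at which its call begins. camera_info takes no time and is no camera call.
- job.job_done(): hands the job in; it is judged then, once.
The state is a dict: "t": time; "joint_pos": joint angles; "joint_vel": joint speeds; "joint_torque": joint torques, N m; "eef_pos": TCP position; "tool_rot": TCP orientation; "contact_force": force on the tool from outside, world axes, zero at the start; "ft_torque": the same for the moment, N m; "width": finger opening in mm; "finger_force": force on a finger pad.
Only numpy, scipy, OpenCV 4.12 (cv2) and the standard library are available. Lean on these libraries where they do the work, as an engineer would, in place of code of your own. Each camera call takes 0.05 s, during which the arm holds its last target. There are 200 camera calls.

### The job

Weigh the steel coin tin: hang it by the loop on its lid on the hook of the red hanging scale, easing its weight on so that the spring is neither jolted nor pulled to its stop. Let go and leave it hanging by itself until it has stopped bobbing and swinging and the needle stands still, so that I can read it. Leave the glass holder, the bowl and the remotes where they are.

Things in the scene. Friction and masses are not known exactly. Their poses are not given: they have to be found in the camera images.
- tin: round stainless steel coin tin, upright on the cabinet top, 64 mm diameter, 92 mm tall with its screw-top lid (tightly on, same diameter, from 74 to 92 mm up); 0.35 to 0.6 kg. Origin: centre of its underside; z up its axis, x squarely through the loop on its lid. Its plain sides can be pinched, for instance by fingers slanting down at 45 degrees along x, 50 mm up
- tin_loop (a point): inner edge of the top of the tin's rigid wire loop, in the middle, 141 mm above the tin's origin on its axis: this point rests on the hook. The loop, 6 mm wire, stands fixed across the lid in the tin's y-z plane (so x passes through it): 58 mm wide outside, 46 mm inside, narrowing to a 16 mm flat at the top; outside top 147 mm above the origin. Either side may face the hook
- scale: red round dial scale (124 mm diameter, 40 mm thick along x, underside 345 mm up) hung from a fixed steel stand 505 mm tall; white dials with red needles on both faces, one turn is 1 kg. Origin: on the cabinet top straight below the hook; x away from the robot, square to the dial; z up. The stand's base is 8 mm thick and reaches -80 to +120 mm along x, -75 to +195 mm along y
- post_foot (a point): foot of the stand's upright post (22 mm thick, full height), at x +50, y +155 mm from the scale's origin
- hook_seat (a point): lowest point of the inside of the scale's hook, where the load sits: 240 mm up with nothing on it, going down as the hook dips; axes as the scale's. The hook, 6 mm round steel in the scale's x-z plane, opens towards -x. Its back bulges to 17 mm (inner side) to +x of the seat, then runs forward to the vertical rod, which stands straight above the seat from 72 mm up
- hook_point (a point): top of the hook's upturned point: 25 mm to -x of the seat and 30 mm above it. A loop passes over it towards +x with its inner edge 38 to 46 mm above the seat, to straight above the seat (room there: 10 mm more to +x), and then goes down
- hook (a joint): how far the hook has dipped (m): 0 with nothing on it, growing downward, stop at 0.07; spring 163.5 N/m (60 mm for each kg), lightly damped: it bobs at 2 to 3 Hz and needs a few seconds to settle
- glass_holder: empty clear glass tealight holder, loose cup 74 mm diameter and 68 mm tall; origin at the centre of its underside
- silver_remote: silver aluminium remote lying flat, 165 x 44 x 18 mm, long along its x; origin at the centre of its underside
- black_remote: matte black soundbar remote lying flat, 130 x 40 x 15 mm, long along its x; origin at the centre of its underside
- bowl: blue ceramic bowl, loose, 130 mm diameter, 50 mm tall; origin at the centre of its underside
There are look-alikes about, which are no part of the job. Of the things like the tin, leave any that is blue; of the rest the smaller one is meant.

How it is judged (in metres and radians):
On the way, in this order (a step that is already met when the one before it is completed fails the run):
1. the tin's loop is over the hook and the hook has dipped more than 15 mm under it (distance between tin_loop and hook_seat below 0.02 m and value of joint hook above 0.015 m), for 0.1 s.
2. let go, the tin hangs on the hook by itself and has settled: hardly any bobbing or swinging for a full second (all of step 1 and contact force between tin and the arm below 0.1 N and contact force between tin and the fingers below 0.1 N and velocity of joint hook between -0.015 and 0.015 m/s and linear speed of tin below 0.03 m/s and angular speed of tin below 0.3 rad/s), for 1 s.
At the end, for the whole second after the job is handed in: The tin hangs by its loop on the hook (top of the loop within 20 mm of the hook's seat), upright within 0.25 rad, the hook dipped more than 15 mm by its weight, and all is at rest: hook slower than 15 mm/s, tin slower than 30 mm/s and 0.3 rad/s (all of step 1 and angle between tin's own z axis and vertical below 0.25 rad and velocity of joint hook between -0.015 and 0.015 m/s and linear speed of tin below 0.03 m/s and angular speed of tin below 0.3 rad/s); the robot touches nothing.
It fails at once if the load is dropped on the hook, or the hook is jerked (it dips faster than 0.35 m/s) (velocity of joint hook above 0.35 m/s).
It fails at once if the spring is pulled to its stop (dip over 66 mm) (value of joint hook above 0.066 m).
It fails at once if the glass holder is moved more than 25 mm or tipped (distance of glass_holder from where it was at the start of the episode above 0.025 m or angle between glass_holder's own z axis and vertical above 0.5 rad).
It fails at once if a remote or the bowl is moved more than 25 mm (distance of any of silver_remote, black_remote, bowl from where it was at the start of the episode above 0.025 m).
It also fails if it takes over 59 s, if anything falls off the work surface, if the arm or the gripper's body presses on something with over 40 N, if the wrist force passes 120 N, or if a joint passes its speed limit or range.

## Working session

There is one attempt and no reset: what is moved stays moved. The work goes in short steps, Python scripts to look and compute and a tool call to move; the robot and the scene stay as the last step left them, time stands still between calls to the robot, and variables do not carry over. Pictures are saved under pics/ and viewed, at most 10 in all, crops included, and the job is handed in when it is done.

Besides the shell and the picture viewer there is one more tool, called after "Call:" in YAML: its name, and indented under it one key for each argument. send_rows: Moves the arm, as the interface text tells. Its arguments: {"type":"object","properties":{"steps":{"type":"array"},"newtons":{"type":"number"}},"required":["steps"]}

```bash
mkdir -p pics && ls && cat > h.py <<'E'
import numpy as np, cv2
from cell import robot, imaging, job
def cam(n):
    i=imaging.camera_info(n); K=np.array([[i['fx'],0,i['cx']],[0,i['fy'],i['cy']],[0,0,1.]])
    R=cv2.Rodrigues(np.array(i['rvec'],float))[0]; t=np.array(i['tvec'],float).ravel()
    return K,R,t
def ray(n,u,v):
    K,R,t=cam(n); d=R.T@np.linalg.solve(K,[u,v,1.]); return -R.T@t, d/np.linalg.norm(d)
def onz(n,u,v,z):
    c,d=ray(n,u,v); return c+d*(z-c[2])/d[2]
def proj(n,p):
    K,R,t=cam(n); q=K@(R@np.array(p,float)+t); return q[:2]/q[2]
def tri(a,pa,b,pb):
    c1,d1=ray(a,*pa); c2,d2=ray(b,*pb)
    s=np.linalg.lstsq(np.c_[d1,-d2],c2-c1,rcond=None)[0]
    p,q=c1+s[0]*d1,c2+s[1]*d2; return (p+q)/2,np.linalg.norm(p-q)
def snap(n,f):
    im=imaging.capture(n); cv2.imwrite('pics/'+f,cv2.cvtColor(im,cv2.COLOR_RGB2BGR)); return im
E
python3 - <<'E'
from h import *
for n in('scene','top'):
    snap(n,n+'0.png'); K,R,t=cam(n); print(n,K[0,0],(-R.T@t).round(),R[2].round(2))
s=robot.read_state(); print(s)
E
```

```text
pics
scene 493.92117838462235 [1524. -481.  930.] [-0.75  0.33 -0.58]
top 434.43480124986974 [ 481.  -64. 1371.] [ 0.08 -0.02 -1.  ]
{'t': 0.1, 'joint_pos': array([ 7.61475526e+01,  1.36791895e+01, -8.12934346e-01,  7.55865383e+01,
        5.21230615e-04,  9.00001398e+01]), 'joint_vel': array([-0.14344054, -0.13146592,  0.09148809, -0.0370423 , -0.02288331,
        0.03752936]), 'joint_torque': array([-6.83720409e-04, -5.39720070e+01,  3.47000849e+01,  1.33571992e-02,
       -8.13835049e-05, -1.58677999e-06]), 'eef_pos': array([125.59871906, 509.34490851, 230.72106232]), 'tool_rot': array([-1.79921338e+02, -5.21038195e-04,  1.66147412e+02]), 'contact_force': array([-0.57200269,  0.61886563,  0.4759121 ]), 'ft_torque': array([ 0.04476051, -0.05623151,  0.01498503]), 'finger_force': 0.0, 'width': 85.15771176690592}
```

View pics/scene0.png

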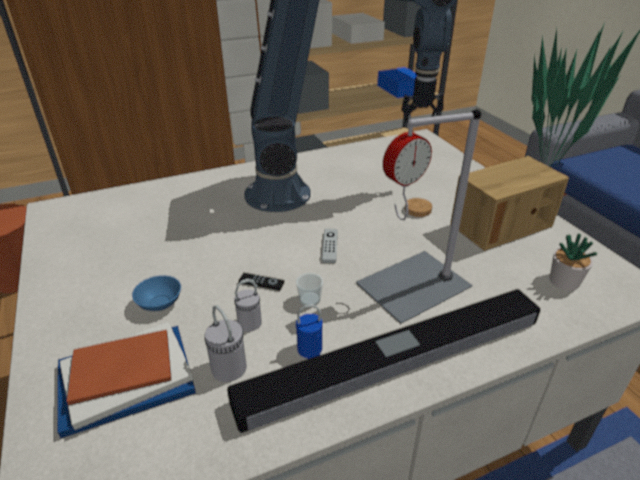

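View pics/top0.png

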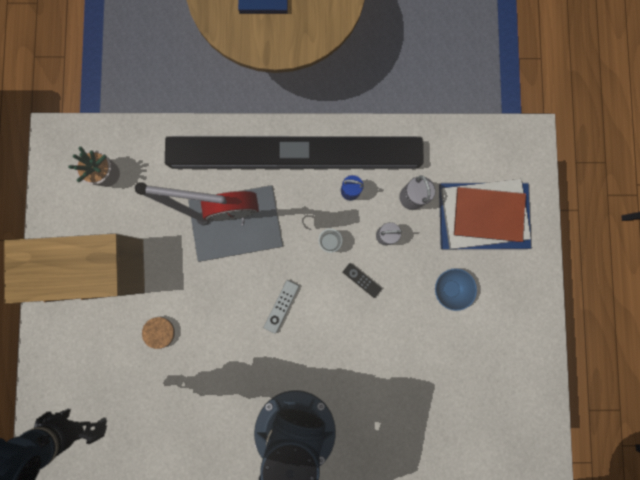

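The tin that is meant is the small steel one: scene (247,305), top (389,234). The large steel one is at top (420,190) and the blue one at (352,187). The scale is at scene (408,160), with the stand base at top (237,222). Next I'll enlarge both.

```bash
python3 - <<'E'
from h import *
a=cv2.imread('pics/scene0.png');b=cv2.imread('pics/top0.png')
def c(i,x,y,w,h,W,H): return cv2.resize(i[y:y+h,x:x+w],(W,H),interpolation=cv2.INTER_CUBIC)
A=np.hstack([c(a,220,265,100,75,400,300),c(a,370,130,100,75,400,300)])
B=np.hstack([c(b,350,200,80,60,400,300),c(b,180,175,110,82,400,300)])
cv2.imwrite('pics/crops.png',np.vstack([A,B]))
for n,u,v in(('top',389,234),('top',331,241),('top',420,190),('top',352,187)): print(onz(n,u,v,60).round())
for u,v in((192,215),(274,187),(282,245),(198,260)): print(onz('top',u,v,8).round())
E
```

```text
[ 600. -291.   60.]
[ 579. -114.   60.]
[ 735. -388.   60.]
[ 745. -179.   60.]
[666. 321.   8.]
[755.  64.   8.]
[571.  38.   8.]
[525. 300.   8.]
```

View pics/crops.png

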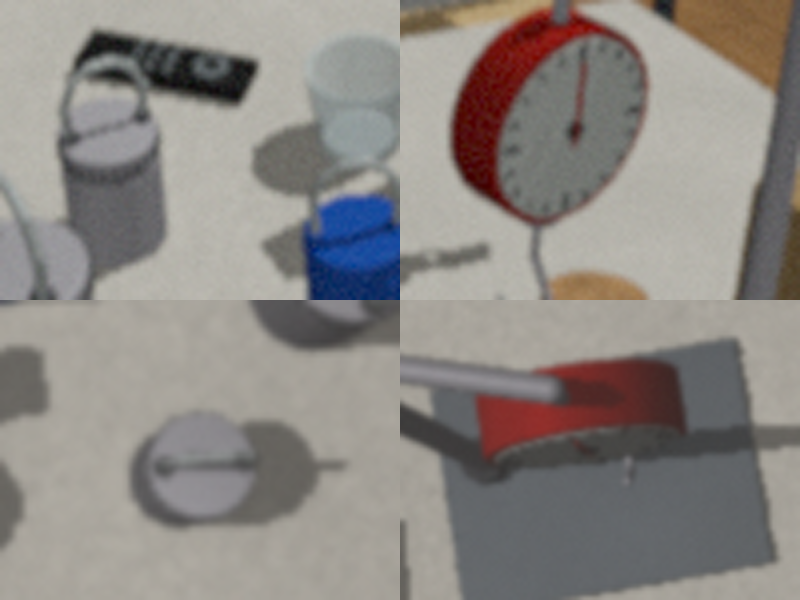

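```bash
python3 - <<'E'
from h import *
b=cv2.imread('pics/top0.png').astype(int)
print(b[245,220],b[230,270],b[255,170],b[290,240],b[200,200])
m=((b.max(2)<125)&(b.max(2)>75)&(b[...,0]-b[...,2]>8)).astype(np.uint8)
m[:180]=0;m[265:]=0;m[:,:185]=0;m[:,290:]=0
n,l,s,_=cv2.connectedComponentsWithStats(m); k=1+s[1:,4].argmax(); print(s[k])
h=cv2.convexHull(np.argwhere(l==k)[:,::-1].astype(np.int32))
q=cv2.approxPolyDP(h,4,True)[:,0]; print(q.tolist())
r=cv2.minAreaRect(np.array([onz('top',float(u),float(v),8)[:2] for u,v in h[:,0]],np.float32)); print(r, cv2.boxPoints(r).round())
# tin candidates
for z in(92,):
  for p in((383,233.2),(399.4,232.4),(390.4,232.8)): print(onz('top',*p,z).round(1))
a=cv2.imread('pics/scene0.png')
A=np.vstack([cv2.resize(a[170:235,380:450],(560,520),interpolation=cv2.INTER_CUBIC)])
A2=cv2.resize(a[265:340,220:275],(400,520)[::1],interpolation=cv2.INTER_CUBIC)[:, :240*400//400] 
cv2.imwrite('pics/hook.png',A)
E
```

```text
[106 103  99] [102  98  95] [ 92  97 100] [161 170 173] [93 91 97]
[234 231   1   1   1]
[[234, 231]]
((615.4124145507812, 188.73448181152344), (0.0, 0.0), 0.0) [[615. 189.]
 [615. 189.]
 [615. 189.]
 [615. 189.]]
[ 599.4 -267.2   92. ]
[ 601.7 -316.    92. ]
[ 600.6 -289.2   92. ]
```

View pics/hook.png

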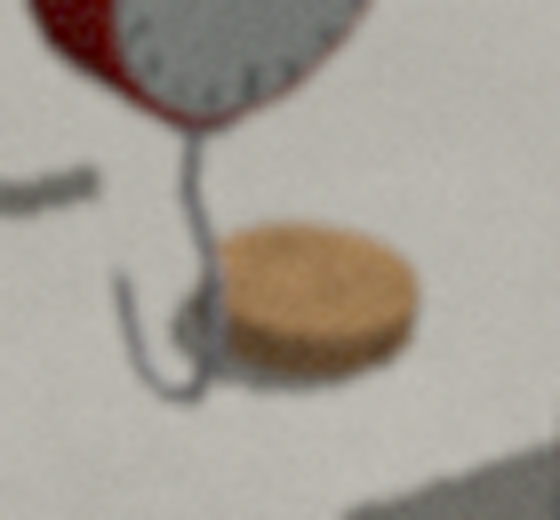

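The hook is clear in the scene view: its lowest point is at (402.5,219) and its point at (395,204). Now the base rectangle, with a looser mask.

```bash
python3 - <<'E'
from h import *
im=cv2.GaussianBlur(cv2.imread('pics/top0.png'),(5,5),0).astype(int)
m=((im.max(2)<125)&(im.max(2)>80)&(im[...,0]-im[...,2]>2)).astype(np.uint8)
m[:180]=0;m[268:]=0;m[:,:188]=0;m[:,292:]=0
m=cv2.morphologyEx(m,cv2.MORPH_OPEN,np.ones((5,5)))
n,l,s,_=cv2.connectedComponentsWithStats(m); k=1+s[1:,4].argmax(); print(s[k])
h=cv2.convexHull(np.argwhere(l==k)[:,::-1].astype(np.int32))
print(cv2.approxPolyDP(h,4,True)[:,0].tolist())
r=cv2.minAreaRect(np.array([onz('top',float(u),float(v),8)[:2] for u,v in h[:,0]],np.float32)); bp=cv2.boxPoints(r);print(r,bp.round())
c=np.array(r[0])
e=max([bp[1]-bp[0],bp[2]-bp[1]],key=np.linalg.norm); yv=e/np.linalg.norm(e); yv*=np.sign(yv[1]); xv=np.array([yv[1],-yv[0]])
o=c-20*xv-60*yv; yaw=np.degrees(np.arctan2(xv[1],xv[0])); print('origin',o,'yaw',yaw)
P=lambda x,y,z:np.r_[o+x*xv+y*yv,z]
for nm,p in dict(seat=P(0,0,240),low=P(0,0,234),pt=P(-25,0,270),post=P(50,155,0),ptop=P(50,155,505),rod=P(0,0,345)).items(): print(nm,p.round(1),proj('scene',p).round(1),proj('top',p).round(1))
print('tri pt',tri('scene',(395,204),'top',(243.2,225.5)))
# hook plane: intersect scene ray of low point with plane y'=0
for (u,v) in((402.5,219.6),(395,204),(408,205)):
    cc,d=ray('scene',u,v); n3=np.r_[yv,0]; s_=n3@(np.r_[o,0]-cc)/(n3@d); w=cc+s_*d; print('plane hit',w.round(1),(xv@(w[:2]-o)).round(1))
E
```

```text
[ 193  216   88   44 2830]
[[280, 245], [199, 259], [193, 221], [275, 216]]
((608.2785034179688, 180.79762268066406), (124.64032745361328, 262.4322509765625), 10.04008960723877) [[524. 299.]
 [570.  41.]
 [693.  62.]
 [647. 321.]]
origin [599.04501724 118.22971678] yaw 10.040091
seat [599.  118.2 240. ] [391.9 211.4] [244.6 228.5]
low [599.  118.2 234. ] [391.7 213.3] [245.  228.7]
pt [574.4 113.9 270. ] [386.6 197.4] [244.3 236.9]
post [621.3 279.6   0. ] [436.5 272. ] [205.6 229.5]
ptop [621.3 279.6 505. ] [465. 107.] [142.7 204. ]
rod [599.  118.2 345. ] [395.3 175.6] [237.5 223.9]
tri pt (array([604.97934956, 119.54261091, 265.2916974 ]), np.float64(3.7128391363743445))
plane hit [640.6 125.6 237.6] 42.2
plane hit [607.9 119.8 267.2] 9.0
plane hit [653.8 127.9 288.2] 55.6
```

```bash
python3 - <<'E'
from h import *
im=cv2.GaussianBlur(cv2.imread('pics/top0.png'),(3,3),0)
g=im.max(2).astype(float)
# bottom edge: per column, rows 235..270, gradient max upward (dark->light)
def edge(pr,pc,ax):
    pts=[]
    for k in (pc if ax==0 else pr):
        v=g[pr[0]:pr[-1]+1,k] if ax==0 else g[k,pc[0]:pc[-1]+1]
        d=np.diff(v); i=d.argmax(); w=np.clip(d[max(0,i-2):i+3],0,None); i=(w*np.arange(max(0,i-2),max(0,i-2)+len(w))).sum()/w.sum()+.5
        pts.append((k,pr[0]+i) if ax==0 else (pc[0]+i,k))
    W=np.array([onz('top',u,v,8)[:2] for u,v in pts],np.float32)
    vx,vy,x,y=cv2.fitLine(W,cv2.DIST_HUBER,0,.5,.01).ravel(); return np.array([x,y]),np.array([vx,vy])
p1,d1=edge(range(238,272),range(205,275),0)
p2,d2=edge(list(range(193,206))+list(range(220,240)),range(262,295),1)
print(d1,d2,np.degrees(np.arctan2(-d1[0],d1[1]))%180,np.degrees(np.arctan2(d2[1],d2[0])))
s=np.linalg.solve(np.c_[d1,-d2],p2-p1); c=p1+s[0]*d1; print('corner',c)
a1=(np.degrees(np.arctan2(-d1[0],d1[1]))+90)%180-90; a2=(np.degrees(np.arctan2(d2[1],d2[0]))+90)%180-90
yaw=np.radians((a1+a2)/2); xv=np.array([np.cos(yaw),np.sin(yaw)]); yv=np.array([-xv[1],xv[0]])
o=c+80*xv+75*yv; print('yaw',np.degrees(yaw),'origin',o)
P=lambda x,y,z:np.r_[o+x*xv+y*yv,z]
for nm,p in dict(low=P(0,0,234),pt=P(-25,0,270),bulge=P(20,0,265),post=P(50,155,0),ptop=P(50,155,505),rod=P(0,0,345),fcorner=P(120,-75,8)).items(): print(nm,p.round(1),proj('scene',p).round(1),proj('top',p).round(1))
print('tri pt',tri('scene',(395,204),'top',(243.2,225.5)))
for (u,v) in((402.5,219.6),(395,204)):
    cc,d=ray('scene',u,v); n3=np.r_[yv,0]; s_=n3@(np.r_[o,0]-cc)/(n3@d); w=cc+s_*d; print('plane hit',w.round(1),(xv@(w[:2]-o)).round(1))
# tin in scene: lid loop top
q=np.array([600.5,-290.]); 
for z in(0,74,92,147): print(z,proj('scene',[*q,z]).round(1),proj('top',[*q,z]).round(1))
E
```

```text
[ 0.17552228 -0.98447543] [0.9850057  0.17252178] 10.109055 9.934473
corner [566.2387    32.875717]
yaw 10.021762 origin [631.9664  120.65312]
low [632.  120.7 234. ] [399.  219.5] [244.2 216.3]
pt [607.3 116.3 270. ] [393.8 203.2] [243.5 224. ]
bulge [651.7 124.1 265. ] [405.3 212.8] [241.  207.1]
post [654.2 282.    0. ] [443.7 278.4] [205.1 219.1]
ptop [654.2 282.  505. ] [474.6 111.6] [141.9 187.7]
rod [632.  120.7 345. ] [403.1 181.4] [236.7 210.2]
fcorner [763.2  67.7   8. ] [399.4 322.3] [272.8 184.6]
tri pt (array([604.97934956, 119.54261091, 265.2916974 ]), np.float64(3.7128391363743445))
plane hit [644.6 122.9 240.7] 12.8
plane hit [612.  117.1 270.1] -20.3
0 [248.5 322.6] [385.6 235.5]
74 [246.  301.6] [389.6 233.4]
92 [245.3 296.3] [390.7 232.8]
147 [243.3 279.5] [394. 231.]
```

```bash
cat >> h.py <<'E'
from scipy.spatial.transform import Rotation as Ro
TIN=np.array([601,-289.]); TY=2.7; HOOK=np.array([633,122.]); HY=10.
def goal(pos,slant,yaw,sgn):
    "pos = wanted grasp point; prints shift (m) and rotvec in present tool axes"
    s=robot.read_state(); R0=Ro.from_euler('xyz',s['tool_rot'],degrees=True)
    a,b=np.radians(slant),np.radians(yaw)
    z=np.array([np.cos(a)*np.cos(b),np.cos(a)*np.sin(b),-np.sin(a)]); y=sgn*np.array([-np.sin(b),np.cos(b),0])
    R1=Ro.from_matrix(np.c_[np.cross(y,z),y,z]); tcp=np.array(pos,float)+19*z
    d=R0.inv().apply(tcp-s['eef_pos'])/1000; r=(R0.inv()*R1).as_rotvec()
    print('trans',d.round(4).tolist(),'rot',r.round(4).tolist(),'| dist mm',np.linalg.norm(d*1000).round(),'deg',np.degrees(np.linalg.norm(r)).round(1),'j',s['joint_pos'].round(1))
E
python3 -c "
from h import *
for g in(1,-1): goal([400,60,300],30,9,g)"
```

```text
trans [-0.3892, -0.3643, -0.0593] rot [-0.21, -1.033, -0.3608] | dist mm 536.0 deg 63.8 j [76.1 13.7 -0.8 75.6  0.  90. ]
trans [-0.3892, -0.3643, -0.0593] rot [-1.3919, 0.2829, 2.41] | dist mm 536.0 deg 160.3 j [76.1 13.7 -0.8 75.6  0.  90. ]
```

Call:
send_rows:
  steps:
    - {"jaw": 1,"translation": [0,0,-0.03],"rot": [0,0,0.1]}
    - {"jaw": 1,"translation": [0,0,-0.05],"rot": [0,0,0.1]}
    - {"jaw": 1,"translation": [0,0,-0.05],"rot": [0,0,0.1]}

```text
t: 0.35
eef_pos: [126.0, 510.9, 284.6]
tool_rot: [179.7, -0.0, 160.4]
contact_force: [0.5, -0.1, 0.7]
width: 85.3
finger_force: 0.0
```

```bash
python3 -c "
from h import *
for g in(1,-1): goal([400,60,300],30,9,g)"
```

```text
trans [-0.4238, -0.3249, -0.0075] rot [-0.2572, -1.0239, -0.4546] | dist mm 534.0 deg 65.9 j [76.1 12.9  6.  82.8  0.  95.7]
trans [-0.4238, -0.3249, -0.0075] rot [-1.3428, 0.3373, 2.3275] | dist mm 534.0 deg 155.2 j [76.1 12.9  6.  82.8  0.  95.7]
```

Call:
send_rows:
  steps:
    - {"jaw": 1,"translation": [-0.424,-0.325,-0.008],"rot": [-0.257,-1.024,-0.455]}
    - {"jaw": 1,"translation": [-0.424,-0.325,-0.008],"rot": [-0.257,-1.024,-0.455]}
    - {"jaw": 1,"translation": [-0.424,-0.325,-0.008],"rot": [-0.257,-1.024,-0.455]}
    - {"jaw": 1,"translation": [-0.424,-0.325,-0.008],"rot": [-0.257,-1.024,-0.455]}
    - {"jaw": 1,"translation": [-0.424,-0.325,-0.008],"rot": [-0.257,-1.024,-0.455]}
    - {"jaw": 1,"translation": [-0.424,-0.325,-0.008],"rot": [-0.257,-1.024,-0.455]}
    - {"jaw": 1,"translation": [-0.424,-0.325,-0.008],"rot": [-0.257,-1.024,-0.455]}
    - {"jaw": 1,"translation": [-0.424,-0.325,-0.008],"rot": [-0.257,-1.024,-0.455]}
    - {"jaw": 1,"translation": [-0.424,-0.325,-0.008],"rot": [-0.257,-1.024,-0.455]}
    - {"jaw": 1,"translation": [-0.424,-0.325,-0.008],"rot": [-0.257,-1.024,-0.455]}
    - {"jaw": 1,"translation": [-0.424,-0.325,-0.008],"rot": [-0.257,-1.024,-0.455]}
    - {"jaw": 1,"translation": [-0.424,-0.325,-0.008],"rot": [-0.257,-1.024,-0.455]}
    - {"jaw": 1,"translation": [-0.424,-0.325,-0.008],"rot": [-0.257,-1.024,-0.455]}
    - {"jaw": 1,"translation": [-0.424,-0.325,-0.008],"rot": [-0.257,-1.024,-0.455]}
    - {"jaw": 1,"translation": [-0.424,-0.325,-0.008],"rot": [-0.257,-1.024,-0.455]}
    - {"jaw": 1,"translation": [-0.424,-0.325,-0.008],"rot": [-0.257,-1.024,-0.455]}

```text
t: 1.68
eef_pos: [403.7, 83.5, 284.5]
tool_rot: [-179.8, 59.4, -170.9]
contact_force: [0.4, 1.0, 0.4]
width: 85.2
finger_force: 0.0
```

```bash
python3 -c "
from h import *
b=np.radians(TY);a=np.radians(30);f=np.array([np.cos(a)*np.cos(b),np.cos(a)*np.sin(b),-np.sin(a)])
g=np.r_[TIN,52]
goal(g-110*f,30,TY,1); print(g-110*f)"
```

```text
trans [0.1318, -0.3899, 0.1458] rot [0.0941, -0.0108, 0.0567] | dist mm 437.0 deg 6.3 j [ 16.6 -36.5 -61.3   6.1  -6.6   3.8]
[ 505.8429592  -293.48749213  107.        ]
```

Call:
send_rows:
  steps:
    - {"jaw": 1,"translation": [0.132,-0.39,0.146],"rot": [0.094,-0.011,0.057]}
    - {"jaw": 1,"translation": [0.132,-0.39,0.146],"rot": [0.094,-0.011,0.057]}
    - {"jaw": 1,"translation": [0.132,-0.39,0.146],"rot": [0.094,-0.011,0.057]}
    - {"jaw": 1,"translation": [0.132,-0.39,0.146],"rot": [0.094,-0.011,0.057]}
    - {"jaw": 1,"translation": [0.132,-0.39,0.146],"rot": [0.094,-0.011,0.057]}
    - {"jaw": 1,"translation": [0.132,-0.39,0.146],"rot": [0.094,-0.011,0.057]}
    - {"jaw": 1,"translation": [0.132,-0.39,0.146],"rot": [0.094,-0.011,0.057]}
    - {"jaw": 1,"translation": [0.132,-0.39,0.146],"rot": [0.094,-0.011,0.057]}
    - {"jaw": 1,"translation": [0.132,-0.39,0.146],"rot": [0.094,-0.011,0.057]}
    - {"jaw": 1,"translation": [0.132,-0.39,0.146],"rot": [0.094,-0.011,0.057]}
    - {"jaw": 1,"translation": [0.132,-0.39,0.146],"rot": [0.094,-0.011,0.057]}
    - {"jaw": 1,"translation": [0.132,-0.39,0.146],"rot": [0.094,-0.011,0.057]}
    - {"jaw": 1,"translation": [0.132,-0.39,0.146],"rot": [0.094,-0.011,0.057]}
    - {"jaw": 1,"translation": [0.132,-0.39,0.146],"rot": [0.094,-0.011,0.057]}
    - {"jaw": 1,"translation": [0.132,-0.39,0.146],"rot": [0.094,-0.011,0.057]}
    - {"jaw": 1,"translation": [0.132,-0.39,0.146],"rot": [0.094,-0.011,0.057]}

```text
t: 3.02
eef_pos: [521.8, -290.6, 97.2]
tool_rot: [179.8, 59.9, -177.5]
contact_force: [-0.4, 0.0, 0.3]
width: 85.3
finger_force: 0.0
```

```bash
python3 -c "
from h import *
s=robot.read_state();print(s['eef_pos'],s['joint_vel'].round(1),s['joint_pos'].round(1))
goal(np.r_[TIN,52],30,TY,1)
a=snap('scene','s1.png');b=snap('top','t1.png')
a=cv2.imread('pics/s1.png');b=cv2.imread('pics/t1.png')
cv2.imwrite('pics/v1.png',np.hstack([cv2.resize(a[200:360,180:340],(400,400)),cv2.resize(b[180:340,320:480],(400,400))]))
e=s['eef_pos'];print(proj('scene',e),proj('top',e))"
```

```text
[ 521.77054877 -290.56045045   97.1953115 ] [ 0.8 -1.7 -0.2 -0.1  0.  -0.1] [-49.8  20.4 -59.1 -35.9  43.4 -33.1]
trans [-0.0006, -0.0022, 0.1102] rot [0.0007, -0.0015, -0.0016] | dist mm 110.0 deg 0.1 j [-49.8  20.4 -59.1 -35.9  43.4 -33.1]
[236.47608668 276.22279032] [391.62153856 259.33461778]
```

View pics/v1.png

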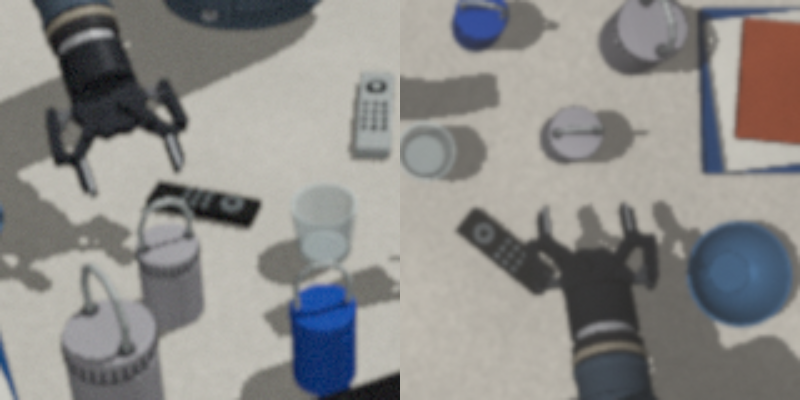

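The picture shows the open fingers in front of the small tin. The fingertips' mid in the top crop is at (586,210) and the loop's mid at (579,132), so the line-up is off by about 3 mm in y. I'll correct that and go in.

Call:
send_rows:
  newtons: 50
  steps:
    - {"jaw": 1,"translation": [0,0,0.02],"rot": [0,0,0]}
    - {"jaw": 1,"translation": [0,0,0.04],"rot": [0,0,0]}
    - {"jaw": 1,"translation": [0,0,0.06],"rot": [0,0,0]}
    - {"jaw": 1,"translation": [0,0,0.08],"rot": [0,0,0]}
    - {"jaw": 1,"translation": [0,0,0.1],"rot": [0,0,0]}
    - {"jaw": 1,"translation": [0,0,0.111],"rot": [0,0,0]}
    - {"jaw": 1,"translation": [0,0,0.111],"rot": [0,0,0]}
    - {"jaw": 1,"translation": [0,0,0.111],"rot": [0,0,0]}
    - {"jaw": 0.7,"translation": [0,0,0.111],"rot": [0,0,0]}
    - {"jaw": 0.5,"translation": [0,0,0.111],"rot": [0,0,0]}
    - {"jaw": 0.5,"translation": [0,0,0.111],"rot": [0,0,0]}
    - {"jaw": 0.5,"translation": [0,0,0.111],"rot": [0,0,0]}
    - {"jaw": 0.5,"translation": [0,0,0.111],"rot": [0,0,0]}
    - {"jaw": 0.5,"translation": [0,0,0.111],"rot": [0,0,0]}
    - {"jaw": 0.5,"translation": [0,0,0.111],"rot": [0,0,0]}
    - {"jaw": 0.5,"translation": [0,0,0.111],"rot": [0,0,0]}

```text
t: 4.45
eef_pos: [617.8, -287.2, 42.8]
tool_rot: [179.9, 60.0, -177.4]
contact_force: [-5.5, 2.1, 7.3]
width: 62.8
finger_force: 56.2
```

```bash
python3 -c "
from h import *
s=robot.read_state();print(s)
e=s['eef_pos']; z=Ro.from_euler('xyz',s['tool_rot'],degrees=True).apply([0,0,1]); g=e-19*z; print(g)
goal(g+[0,0,100],30,TY,1)"
```

```text
{'t': 4.45, 'joint_pos': array([-40.38197472,  32.74210828, -54.51978509, -48.97039403,
        36.27145732, -25.00489773]), 'joint_vel': array([-0.11253898, -0.09962463,  0.03842848,  0.04166984, -0.04234549,
       -0.09007033]), 'joint_torque': array([  0.21097193, -52.40955234,  13.59995931,  -7.7044031 ,
         0.28651083,  -0.07715614]), 'eef_pos': array([ 617.84500653, -287.21418462,   42.79380251]), 'tool_rot': array([ 179.94514191,   60.02735145, -177.37101664]), 'contact_force': array([-5.48708543,  2.13768386,  7.33975446]), 'ft_torque': array([0.32290051, 0.14716998, 0.41999562]), 'finger_force': 56.21889352798462, 'width': 62.81941629647082}
[ 601.40415585 -287.9873041    52.28594216]
trans [-0.0866, 0.0001, -0.05] rot [-0.0001, 0.0005, -0.0006] | dist mm 100.0 deg 0.0 j [-40.4  32.7 -54.5 -49.   36.3 -25. ]
```

Call:
send_rows:
  steps:
    - {"jaw": 0.5,"translation": [-0.009,0,-0.005],"rot": [0,0,0]}
    - {"jaw": 0.5,"translation": [-0.022,0,-0.0125],"rot": [0,0,0]}
    - {"jaw": 0.5,"translation": [-0.043,0,-0.025],"rot": [0,0,0]}
    - {"jaw": 0.5,"translation": [-0.065,0,-0.0375],"rot": [0,0,0]}
    - {"jaw": 0.5,"translation": [-0.087,0,-0.05],"rot": [0,0,0]}
    - {"jaw": 0.5,"translation": [-0.1,0,-0.058],"rot": [0,0,0]}
    - {"jaw": 0.5,"translation": [-0.11,0,-0.064],"rot": [0,0,0]}
    - {"jaw": 0.5,"translation": [-0.11,0,-0.064],"rot": [0,0,0]}
    - {"jaw": 0.5,"translation": [-0.11,0,-0.064],"rot": [0,0,0]}
    - {"jaw": 0.5,"translation": [-0.11,0,-0.064],"rot": [0,0,0]}
    - {"jaw": 0.5,"translation": [-0.11,0,-0.064],"rot": [0,0,0]}
    - {"jaw": 0.5,"translation": [-0.11,0,-0.064],"rot": [0,0,0]}

```text
t: 5.45
eef_pos: [617.4, -287.0, 167.1]
tool_rot: [179.7, 59.8, -177.6]
contact_force: [0.2, -0.0, -3.7]
width: 62.8
finger_force: 55.9
```

```bash
python3 -c "
from h import *
s=robot.read_state();print(s['contact_force'],s['finger_force'],s['width'])
H=np.array([634.5,124.5]);b=np.radians(10);x=np.array([np.cos(b),np.sin(b)])
# grasp point sits 52 above tin origin
goal(np.r_[H-100*x,136+52],30,10,1); print(H-100*x)"
```

```text
[ 0.20746137 -0.00596397 -3.7402544 ] 55.91620624065399 62.819259974221175
trans [0.0145, 0.3996, -0.0456] rot [-0.1097, -0.0029, -0.0665] | dist mm 402.0 deg 7.3 j [-40.4  15.1 -47.4 -24.   36.2 -25. ]
[536.0192247  107.13518223]
```

Call:
send_rows:
  steps:
    - {"jaw": 0.5,"translation": [0.0004,0.01,-0.001],"rot": [0,0,0]}
    - {"jaw": 0.5,"translation": [0.001,0.03,-0.003],"rot": [-0.01,0,-0.006]}
    - {"jaw": 0.5,"translation": [0.002,0.06,-0.007],"rot": [-0.02,0,-0.012]}
    - {"jaw": 0.5,"translation": [0.003,0.09,-0.01],"rot": [-0.03,-0.001,-0.018]}
    - {"jaw": 0.5,"translation": [0.0045,0.12,-0.014],"rot": [-0.04,-0.001,-0.024]}
    - {"jaw": 0.5,"translation": [0.0055,0.15,-0.017],"rot": [-0.05,-0.001,-0.03]}
    - {"jaw": 0.5,"translation": [0.0065,0.18,-0.02],"rot": [-0.06,-0.001,-0.036]}
    - {"jaw": 0.5,"translation": [0.0075,0.21,-0.024],"rot": [-0.07,-0.002,-0.042]}
    - {"jaw": 0.5,"translation": [0.0085,0.24,-0.027],"rot": [-0.08,-0.002,-0.048]}
    - {"jaw": 0.5,"translation": [0.01,0.27,-0.031],"rot": [-0.09,-0.002,-0.054]}
    - {"jaw": 0.5,"translation": [0.011,0.3,-0.034],"rot": [-0.1,-0.003,-0.06]}
    - {"jaw": 0.5,"translation": [0.012,0.33,-0.038],"rot": [-0.11,-0.003,-0.066]}
    - {"jaw": 0.5,"translation": [0.013,0.36,-0.041],"rot": [-0.11,-0.003,-0.066]}
    - {"jaw": 0.5,"translation": [0.014,0.385,-0.044],"rot": [-0.11,-0.003,-0.066]}
    - {"jaw": 0.5,"translation": [0.0145,0.4,-0.0455],"rot": [-0.11,-0.003,-0.066]}
    - {"jaw": 0.5,"translation": [0.0145,0.4,-0.0455],"rot": [-0.11,-0.003,-0.066]}
    - {"jaw": 0.5,"translation": [0.0145,0.4,-0.0455],"rot": [-0.11,-0.003,-0.066]}
    - {"jaw": 0.5,"translation": [0.0145,0.4,-0.0455],"rot": [-0.11,-0.003,-0.066]}
    - {"jaw": 0.5,"translation": [0.0145,0.4,-0.0455],"rot": [-0.11,-0.003,-0.066]}

```text
t: 7.03
eef_pos: [560.6, 111.3, 188.6]
tool_rot: [-179.8, 59.2, -169.9]
contact_force: [-0.1, -0.1, -4.0]
width: 62.7
finger_force: 56.3
```

```bash
python3 -c "
from h import *
s=robot.read_state();print(s['contact_force'],s['finger_force'],s['width'],s['eef_pos'],s['tool_rot'],s['joint_vel'].round(1))
snap('scene','s2.png');snap('top','t2.png')
a=cv2.imread('pics/s2.png');b=cv2.imread('pics/t2.png')
cv2.imwrite('pics/v2.png',np.hstack([cv2.resize(a[160:280,340:440],(500,600),interpolation=3),cv2.resize(b[195:295,215:265],(300,600),interpolation=3)]))
z=Ro.from_euler('xyz',s['tool_rot'],degrees=True).apply([0,0,1]);g=s['eef_pos']-19*z;L=g+[0,0,89+6-6]
for q in (L,L+[0,0,6]): print(q,proj('scene',q),proj('top',q))"
```

```text
[-0.07545526 -0.09401918 -3.9843583 ] 56.25292181968689 62.72695723431464 [560.60987631 111.3114672  188.55001746] [-179.80436105   59.19372899 -169.87719015] [-0.6  0.   0.1 -0.1 -0.1  0.1]
[544.53343017 108.50711438 287.28056135] [379.67156172 186.74059032] [245.26515723 248.29827205]
[544.53343017 108.50711438 293.28056135] [379.82593785 184.73845985] [244.88101234 248.15825132]
```

View pics/v2.png

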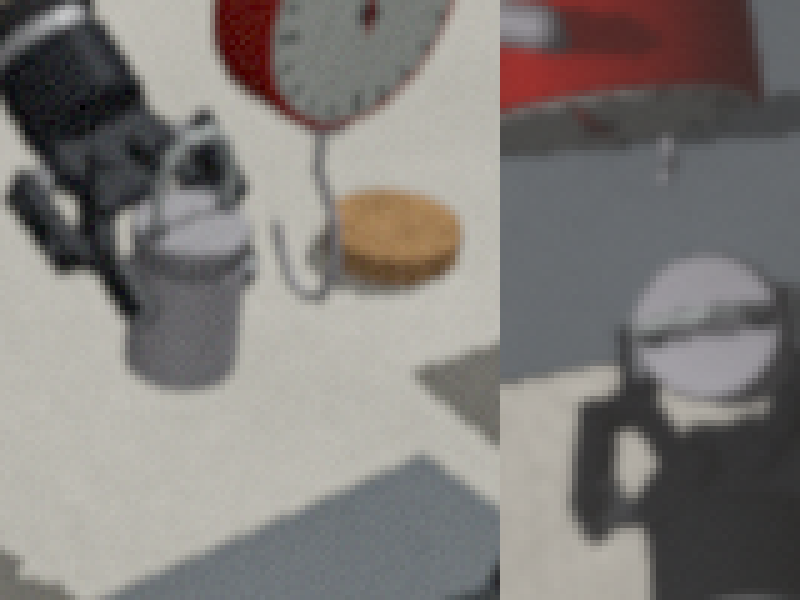

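Scene crop: the tin's loop top is at (200,122), the hook's point at (277,222) and its low point at (313,298). The loop projects where the robot's pose says it should. It's about 9 mm too high, so next I lower it and go forward to 60 mm before the seat.

```bash
cat >> h.py <<'E'
H=np.array([634.5,124.0]);HX=np.array([np.cos(np.radians(10)),np.sin(np.radians(10))])
E
python3 -c "
from h import *
goal(np.r_[H-60*HX,188.5],30,10,1)"
```

```text
trans [-0.0076, 0.0001, 0.0318] rot [-0.0022, -0.0137, 0.0007] | dist mm 33.0 deg 0.8 j [ 12.3   0.3 -65.4 -34.9  -2.1   1.2]
```

Call:
send_rows:
  steps:
    - {"jaw": 0.5,"translation": [-0.002,0,0.01],"rot": [0,0,0]}
    - {"jaw": 0.5,"translation": [-0.006,0,0.024],"rot": [-0.002,-0.01,0]}
    - {"jaw": 0.5,"translation": [-0.0076,0,0.0318],"rot": [-0.002,-0.0137,0]}
    - {"jaw": 0.5,"translation": [-0.0076,0,0.0318],"rot": [-0.002,-0.0137,0]}
    - {"jaw": 0.5,"translation": [-0.0076,0,0.0318],"rot": [-0.002,-0.0137,0]}
    - {"jaw": 0.5,"translation": [-0.0076,0,0.0318],"rot": [-0.002,-0.0137,0]}
    - {"jaw": 0.5,"translation": [-0.0076,0,0.0318],"rot": [-0.002,-0.0137,0]}

```text
t: 7.72
eef_pos: [591.1, 117.1, 179.3]
tool_rot: [-179.9, 60.0, -169.8]
contact_force: [-0.2, -0.4, -4.3]
width: 62.6
finger_force: 56.2
```

```bash
python3 -c "
from h import *
goal(np.r_[H-60*HX,188.5],30,10,1)
goal(np.r_[H-40*HX,188.5],30,10,1)
goal(np.r_[H,188.5],30,10,1)"
```

```text
trans [0.0, -0.0007, 0.0005] rot [0.0008, 0.0, 0.0013] | dist mm 1.0 deg 0.1 j [ 12.1   5.6 -64.1 -39.6  -1.8   1. ]
trans [-0.01, -0.0007, 0.0178] rot [0.0008, 0.0, 0.0013] | dist mm 20.0 deg 0.1 j [ 12.1   5.6 -64.1 -39.6  -1.8   1. ]
trans [-0.03, -0.0008, 0.0524] rot [0.0008, 0.0, 0.0013] | dist mm 60.0 deg 0.1 j [ 12.1   5.6 -64.1 -39.6  -1.8   1. ]
```

Call:
send_rows:
  steps:
    - {"jaw": 0.5,"translation": [-0.003,-0.0007,0.005],"rot": [0,0,0]}
    - {"jaw": 0.5,"translation": [-0.005,-0.0007,0.009],"rot": [0,0,0]}
    - {"jaw": 0.5,"translation": [-0.0075,-0.0007,0.013],"rot": [0,0,0]}
    - {"jaw": 0.5,"translation": [-0.01,-0.0007,0.0175],"rot": [0,0,0]}
    - {"jaw": 0.5,"translation": [-0.0125,-0.0007,0.022],"rot": [0,0,0]}
    - {"jaw": 0.5,"translation": [-0.015,-0.0007,0.026],"rot": [0,0,0]}
    - {"jaw": 0.5,"translation": [-0.0175,-0.0007,0.03],"rot": [0,0,0]}
    - {"jaw": 0.5,"translation": [-0.02,-0.0007,0.035],"rot": [0,0,0]}
    - {"jaw": 0.5,"translation": [-0.0225,-0.0007,0.039],"rot": [0,0,0]}
    - {"jaw": 0.5,"translation": [-0.0225,-0.0007,0.039],"rot": [0,0,0]}
    - {"jaw": 0.5,"translation": [-0.0225,-0.0007,0.039],"rot": [0,0,0]}
    - {"jaw": 0.5,"translation": [-0.0225,-0.0007,0.039],"rot": [0,0,0]}

```text
t: 8.72
eef_pos: [635.8, 124.5, 179.1]
tool_rot: [-179.9, 60.0, -169.8]
contact_force: [-0.4, -0.8, -4.6]
width: 62.8
finger_force: 56.2
```

```bash
python3 -c "
from h import *
goal(np.r_[H,188.5],30,10,1)
print(robot.read_state()['contact_force'])
snap('scene','s3.png');snap('top','t3.png')
a=cv2.imread('pics/s3.png');b=cv2.imread('pics/t3.png')
cv2.imwrite('pics/v3.png',np.hstack([cv2.resize(a[160:260,350:430],(480,600),interpolation=3),cv2.resize(b[195:285,220:265],(300,600),interpolation=3)]))
"
```

```text
trans [-0.0075, -0.0003, 0.0131] rot [0.001, 0.0, 0.0015] | dist mm 15.0 deg 0.1 j [ 11.8   9.2 -59.  -38.1  -1.5   0.8]
[-0.39163192 -0.81257731 -4.64345977]
```

View pics/v3.png

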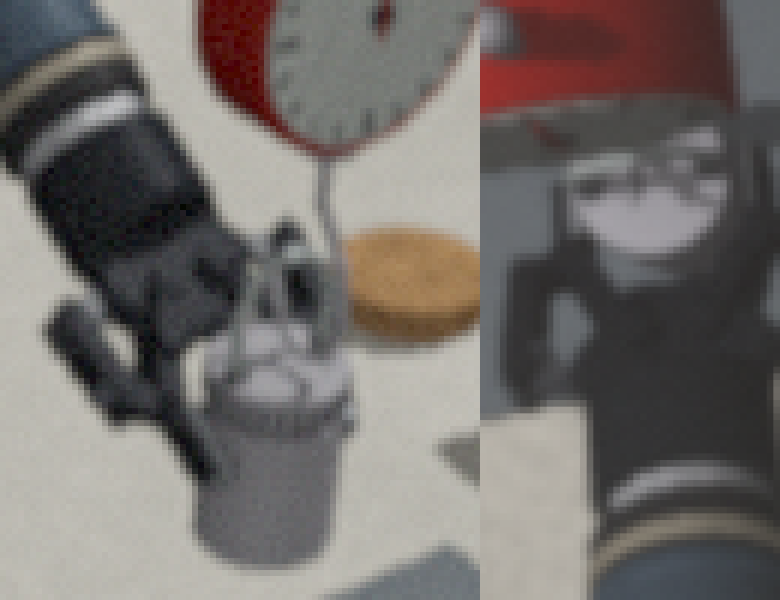

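The loop is around the hook: the rod is at scene crop (328,200) and the hook's bottom sits just above the lid near (290,360). Forces are unchanged. Next, 15 mm forward and then slowly down.

Call:
send_rows:
  steps:
    - {"jaw": 0.5,"translation": [-0.0025,0,0.0045],"rot": [0,0,0]}
    - {"jaw": 0.5,"translation": [-0.005,0,0.0085],"rot": [0,0,0]}
    - {"jaw": 0.5,"translation": [-0.0075,0,0.013],"rot": [0,0,0]}
    - {"jaw": 0.5,"translation": [-0.0075,0,0.013],"rot": [0,0,0]}
    - {"jaw": 0.5,"translation": [-0.0075,0,0.013],"rot": [0,0,0]}
    - {"jaw": 0.5,"translation": [-0.0075,0,0.013],"rot": [0,0,0]}
    - {"jaw": 0.5,"translation": [-0.0075,0,0.013],"rot": [0,0,0]}
    - {"jaw": 0.5,"translation": [-0.0075,0,0.013],"rot": [0,0,0]}

```text
t: 9.48
eef_pos: [650.6, 127.2, 179.2]
tool_rot: [-179.9, 60.0, -169.8]
contact_force: [0.2, 0.8, -3.6]
width: 62.9
finger_force: 56.2
```

```bash
python3 -c "
from h import *
print(robot.read_state()['contact_force']);goal(np.r_[H,188.5-30],30,10,1)"
```

```text
[ 0.21525227  0.83737291 -3.58794797]
trans [0.0262, -0.0003, 0.0151] rot [0.001, 0.0003, 0.0015] | dist mm 30.0 deg 0.1 j [ 11.7  10.3 -57.2 -37.5  -1.4   0.8]
```

Call:
send_rows:
  steps:
    - {"jaw": 0.5,"translation": [0.0026,0,0.0015],"rot": [0,0,0]}
    - {"jaw": 0.5,"translation": [0.0061,0,0.0035],"rot": [0,0,0]}
    - {"jaw": 0.5,"translation": [0.0104,0,0.006],"rot": [0,0,0]}
    - {"jaw": 0.5,"translation": [0.0147,0,0.0085],"rot": [0,0,0]}
    - {"jaw": 0.5,"translation": [0.019,0,0.011],"rot": [0,0,0]}
    - {"jaw": 0.5,"translation": [0.0225,0,0.013],"rot": [0,0,0]}
    - {"jaw": 0.5,"translation": [0.026,0,0.015],"rot": [0,0,0]}
    - {"jaw": 0.5,"translation": [0.0286,0,0.0165],"rot": [0,0,0]}
    - {"jaw": 0.5,"translation": [0.0312,0,0.018],"rot": [0,0,0]}
    - {"jaw": 0.5,"translation": [0.0312,0,0.018],"rot": [0,0,0]}
    - {"jaw": 0.5,"translation": [0.0312,0,0.018],"rot": [0,0,0]}
    - {"jaw": 0.5,"translation": [0.0312,0,0.018],"rot": [0,0,0]}

```text
t: 10.48
eef_pos: [651.0, 127.2, 143.5]
tool_rot: [-179.9, 60.0, -169.8]
contact_force: [0.0, -0.4, -4.3]
width: 62.8
finger_force: 56.2
```

Call:
send_rows:
  steps:
    - {"jaw": 0.5,"translation": [0.0017,0,0.001],"rot": [0,0,0]}
    - {"jaw": 0.5,"translation": [0.0035,0,0.002],"rot": [0,0,0]}
    - {"jaw": 0.5,"translation": [0.0052,0,0.003],"rot": [0,0,0]}
    - {"jaw": 0.5,"translation": [0.0069,0,0.004],"rot": [0,0,0]}
    - {"jaw": 0.5,"translation": [0.0087,0,0.005],"rot": [0,0,0]}
    - {"jaw": 0.5,"translation": [0.0104,0,0.006],"rot": [0,0,0]}
    - {"jaw": 0.5,"translation": [0.0121,0,0.007],"rot": [0,0,0]}
    - {"jaw": 0.5,"translation": [0.013,0,0.0075],"rot": [0,0,0]}
    - {"jaw": 0.5,"translation": [0.013,0,0.0075],"rot": [0,0,0]}
    - {"jaw": 0.5,"translation": [0.013,0,0.0075],"rot": [0,0,0]}
    - {"jaw": 0.5,"translation": [0.013,0,0.0075],"rot": [0,0,0]}
    - {"jaw": 0.5,"translation": [0.013,0,0.0075],"rot": [0,0,0]}

```text
t: 11.48
eef_pos: [650.9, 127.2, 128.5]
tool_rot: [-179.9, 60.0, -169.8]
contact_force: [-0.3, -0.1, -1.7]
width: 63.0
finger_force: 56.1
```

The hook is taking the load (4.1 N down to 1.7 N). Continuing until the gripper carries about nothing.

Call:
send_rows:
  steps:
    - {"jaw": 0.5,"translation": [0.0013,0,0.0008],"rot": [0,0,0]}
    - {"jaw": 0.5,"translation": [0.0026,0,0.0015],"rot": [0,0,0]}
    - {"jaw": 0.5,"translation": [0.0039,0,0.0023],"rot": [0,0,0]}
    - {"jaw": 0.5,"translation": [0.0052,0,0.003],"rot": [0,0,0]}
    - {"jaw": 0.5,"translation": [0.0065,0,0.0038],"rot": [0,0,0]}
    - {"jaw": 0.5,"translation": [0.0078,0,0.0045],"rot": [0,0,0]}
    - {"jaw": 0.5,"translation": [0.0095,0,0.0055],"rot": [0,0,0]}
    - {"jaw": 0.5,"translation": [0.0095,0,0.0055],"rot": [0,0,0]}
    - {"jaw": 0.5,"translation": [0.0095,0,0.0055],"rot": [0,0,0]}
    - {"jaw": 0.5,"translation": [0.0095,0,0.0055],"rot": [0,0,0]}

```text
t: 12.32
eef_pos: [650.9, 127.2, 117.4]
tool_rot: [-179.9, 60.0, -169.8]
contact_force: [0.6, -0.9, -0.0]
width: 62.4
finger_force: 56.1
```

```bash
python3 -c "
from h import *
F=[]
for k in range(8): imaging.capture('top'); F.append(robot.read_state()['contact_force'])
print(np.mean(F,0),np.std(F,0))"
```

```text
[ 0.47339414  0.34771532 -0.09270282] [0.34400541 0.44950971 0.37239935]
```

Call:
send_rows:
  newtons: 20
  steps:
    - {"jaw": 0.72,"translation": [0,0,0],"rot": [0,0,0]}
    - {"jaw": 0.74,"translation": [0,0,0],"rot": [0,0,0]}
    - {"jaw": 0.76,"translation": [0,0,0],"rot": [0,0,0]}
    - {"jaw": 0.78,"translation": [0,0,0],"rot": [0,0,0]}
    - {"jaw": 0.8,"translation": [0,0,0],"rot": [0,0,0]}
    - {"jaw": 0.85,"translation": [0,0,0],"rot": [0,0,0]}
    - {"jaw": 0.9,"translation": [0,0,0],"rot": [0,0,0]}
    - {"jaw": 1,"translation": [0,0,0],"rot": [0,0,0]}
    - {"jaw": 1,"translation": [0,0,0],"rot": [0,0,0]}
    - {"jaw": 1,"translation": [0,0,0],"rot": [0,0,0]}
    - {"jaw": 1,"translation": [0,0,0],"rot": [0,0,0]}
    - {"jaw": 1,"translation": [0,0,0],"rot": [0,0,0]}
    - {"jaw": 1,"translation": [0,0,0],"rot": [0,0,0]}
    - {"jaw": 1,"translation": [0,0,0],"rot": [0,0,0]}
    - {"jaw": 1,"translation": [0,0,0],"rot": [0,0,0]}
    - {"jaw": 1,"translation": [0,0,0],"rot": [0,0,0]}

```text
t: 14.05
eef_pos: [650.9, 127.1, 117.3]
tool_rot: [-179.9, 60.0, -169.8]
contact_force: [0.2, 0.1, -0.1]
width: 85.2
finger_force: 0.0
```

```bash
python3 -c "
from h import *
snap('scene','s4.png');snap('top','t4.png')
a=cv2.imread('pics/s4.png');b=cv2.imread('pics/t4.png')
cv2.imwrite('pics/v4.png',np.hstack([cv2.resize(a[130:280,340:450],(440,600),interpolation=3),cv2.resize(b[195:295,215:275],(360,600),interpolation=3)]))
"
```

```text
(no output)
```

View pics/v4.png

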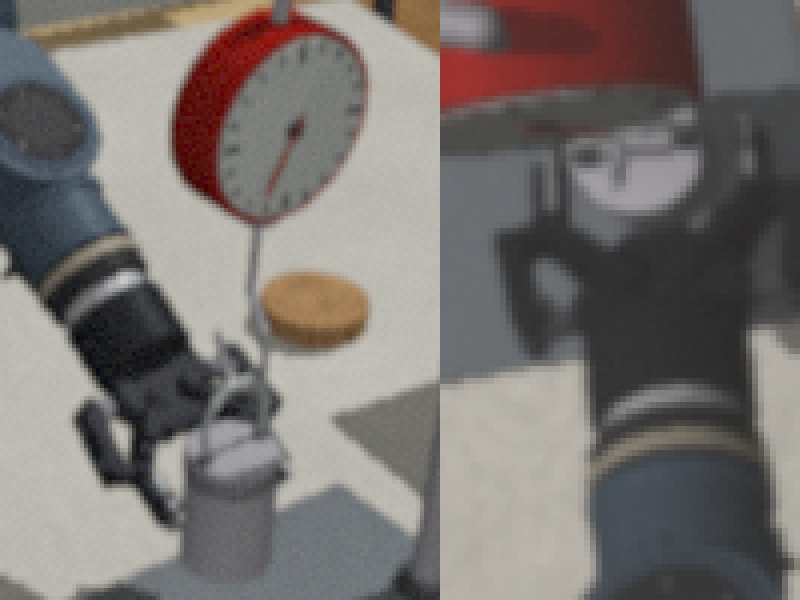

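The tin hangs on the hook, with the needle near 0.42 kg and the pads open on both sides. Backing out along the fingers.

Call:
send_rows:
  steps:
    - {"jaw": 1,"translation": [0,0,-0.004],"rot": [0,0,0]}
    - {"jaw": 1,"translation": [0,0,-0.01],"rot": [0,0,0]}
    - {"jaw": 1,"translation": [0,0,-0.018],"rot": [0,0,0]}
    - {"jaw": 1,"translation": [0,0,-0.027],"rot": [0,0,0]}
    - {"jaw": 1,"translation": [0,0,-0.036],"rot": [0,0,0]}
    - {"jaw": 1,"translation": [0,0,-0.045],"rot": [0,0,0]}
    - {"jaw": 1,"translation": [0,0,-0.054],"rot": [0,0,0]}
    - {"jaw": 1,"translation": [0,0,-0.063],"rot": [0,0,0]}
    - {"jaw": 1,"translation": [0,0,-0.07],"rot": [0,0,0]}
    - {"jaw": 1,"translation": [0,0,-0.075],"rot": [0,0,0]}
    - {"jaw": 1,"translation": [0,0,-0.075],"rot": [0,0,0]}
    - {"jaw": 1,"translation": [0,0,-0.075],"rot": [0,0,0]}

```text
t: 15.15
eef_pos: [592.7, 117.1, 160.8]
tool_rot: [-179.9, 59.6, -169.8]
contact_force: [-0.4, -0.2, -1.2]
width: 85.4
finger_force: 0.0
```

Call:
send_rows:
  steps:
    - {"jaw": 1,"translation": [0,0,0],"rot": [0,0,0]}
    - {"jaw": 1,"translation": [0,0,0],"rot": [0,0,0]}
    - {"jaw": 1,"translation": [0,0,0],"rot": [0,0,0]}
    - {"jaw": 1,"translation": [0,0,0],"rot": [0,0,0]}
    - {"jaw": 1,"translation": [0,0,0],"rot": [0,0,0]}
    - {"jaw": 1,"translation": [0,0,0],"rot": [0,0,0]}
    - {"jaw": 1,"translation": [0,0,0],"rot": [0,0,0]}
    - {"jaw": 1,"translation": [0,0,0],"rot": [0,0,0]}
    - {"jaw": 1,"translation": [0,0,0],"rot": [0,0,0]}
    - {"jaw": 1,"translation": [0,0,0],"rot": [0,0,0]}
    - {"jaw": 1,"translation": [0,0,0],"rot": [0,0,0]}
    - {"jaw": 1,"translation": [0,0,0],"rot": [0,0,0]}
    - {"jaw": 1,"translation": [0,0,0],"rot": [0,0,0]}
    - {"jaw": 1,"translation": [0,0,0],"rot": [0,0,0]}
    - {"jaw": 1,"translation": [0,0,0],"rot": [0,0,0]}
    - {"jaw": 1,"translation": [0,0,0],"rot": [0,0,0]}
    - {"jaw": 1,"translation": [0,0,0],"rot": [0,0,0]}
    - {"jaw": 1,"translation": [0,0,0],"rot": [0,0,0]}
    - {"jaw": 1,"translation": [0,0,0],"rot": [0,0,0]}
    - {"jaw": 1,"translation": [0,0,0],"rot": [0,0,0]}

```text
t: 16.82
eef_pos: [592.8, 117.1, 159.9]
tool_rot: [-179.9, 59.5, -169.8]
contact_force: [0.1, 0.4, -0.0]
width: 85.1
finger_force: 0.0
```

```bash
python3 -c "
from h import *
P=[]
for k in range(40):
    im=imaging.capture('scene')[120:290,370:450]
    P.append(im.astype(float))
P=np.array(P);print(P.std(0).max(),P.std(0).mean(),[round(np.abs(cv2.GaussianBlur(p,(5,5),0)-cv2.GaussianBlur(P[-1],(5,5),0)).max(),1) for p in P[::4]])
cv2.imwrite('pics/v5.png',cv2.resize(cv2.cvtColor(P[-1].astype(np.uint8),cv2.COLOR_RGB2BGR),(280,595),interpolation=3))
"
```

```text
9.66126285741155 2.0025342146019613 [np.float64(7.3), np.float64(8.1), np.float64(6.8), np.float64(7.6), np.float64(7.7), np.float64(6.6), np.float64(7.4), np.float64(7.2), np.float64(7.9), np.float64(8.3)]
```

View pics/v5.png

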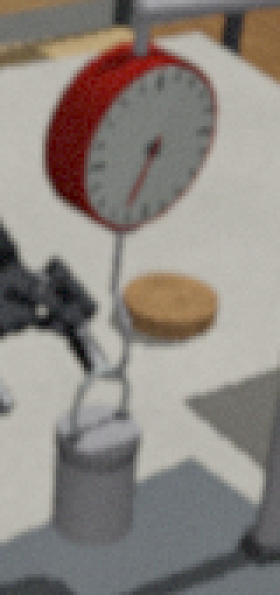

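The tin hangs free and still: 40 frames over 2 s differ only by noise. The needle stands near 0.42 kg, at crop (140,180).

```bash
python3 -c "
from h import *
print(job.job_done())"
```

```text
the job is handed in; nothing more can be done
None
```

The tin is hanging by its loop on the scale's hook, at rest and clear of the gripper, with the needle at about 0.42 kg; the job has been handed in, but no verdict came back.

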